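# Rack the plate and hold the analyser cover open

## Task

The sample carousel is about to be changed. First clear the white plate away: take it out of its sloping dock and stand it on edge, yellow strip uppermost, fully down in the rack slot that has the green tag, and let go of it. Then lift the analyser's clear cover by its blue bar to 50 degrees (the green mark beside the hinge) and finish while still holding it there, because it falls shut by itself; do not let it drop on the way, and leave the other things on the bench where they are.

Things in the scene. Friction and masses are not known exactly. Their poses are not given: they have to be found in the camera images.
- plate_mid (a point): Centre of the loose white plate, half-way up: 12 mm thick (its x axis), 110 long (y), 85 high (z), about 0.12 kg. The top 12 mm along its +z long edge is a yellow strip. It starts leaning in the dock, its z axis tilted 30 degrees from vertical, top towards the robot; its upper 38 mm is free on both faces. Draw it out along its own z axis.
- plate: The same plate; origin at the middle of its lower long edge, 42.5 mm below plate_mid along its z axis, axes as for plate_mid.
- dock: Fixed sloping steel dock of the white plate, base 100 x 140 mm, origin under it on the bench. A ledge carries the plate's lower edge, 35 mm above the bench; a rest behind the plate's robot-side face covers its lower 47 mm, an 11 mm lip its other face, 20 mm stops its ends.
- slot (a point): Middle of the floor (8 mm above the bench) of the rack slot with the green tag. x across the slot, y along it, z up. The slot is 16 mm wide, 120 long between 20 mm high end stops; walls rise 34 mm, then flare out, to 43 mm above this point. Standing home, the plate's centre is 42.5 mm above this point, its x axis along the slot's x, either way round.
- rack: Fixed rack, grey base 210 x 160 x 8 mm with four blue slots 50 mm apart along its x; origin under its centre. The three slots nearer the robot carry tags (30 x 12 x 50 mm, at the +y end, 72 mm from the slot's middle), one green and two grey, in any order; the farthest holds another plate.
- cover (a joint): Opening angle of the analyser's clear cover in rad: 0 shut, 0.873 at 50 degrees, stop at 1.25. About 0.4 kg, free-moving: it falls shut from any angle when not held.
- cover_bar (a point): Centre of the blue round bar at the cover's edge nearest the robot: 14 mm diameter, 140 long along its y axis, on two arms at y = -64 and +64 mm; 38 mm of free space between bar and cover edge, free space below. Can be pinched from above; it turns between the fingers as the cover swings.
- cover_hinge (a point): Middle of the cover's hinge axis, 134 mm above the bench. Fixed axes of the analyser: y the hinge axis, z up; the shut cover extends along -x; at angle a the bar is at (-240 cos a, 0, 240 sin a) mm in these axes. Dots every 10 degrees stand at each side of the cover, 110 mm from the axis, a larger green mark at 50 degrees.
- analyser: Fixed white analyser, 430 mm deep (x), 320 wide (y), 130 high at the front under the cover and 150 behind the hinge; origin under its centre.
- old_plate: Clear plate with a black strip, same size as the white one, loose, standing in the farthest rack slot; leave it. Origin in the middle of its lower edge.
- bottle: Brown bottle, 60 mm diameter, 150 high, loose; leave it. Origin under its centre.
- jar: White jar, 60 mm diameter, 65 high, loose; leave it. Origin under its centre.
- tip_box: Blue tip box with yellow tips, 85 x 120 x 58 mm high, loose; leave it. Origin under its centre.
- cup: Small clear cup, 56 mm diameter, 55 high, loose; leave it. Origin under its centre.
- timer: White timer, 65 x 65 x 24 mm, loose; leave it. Origin under its centre.
- tube_stand: Green stand with capped tubes, 60 x 110 x 90 mm high, loose; leave it. Origin under its centre.

How it is judged:
By the outcome, as a careful person would: the job done as asked, in the order asked, and still so for the second after the job is handed in, while the arm keeps its last pose, push and grip.
It also fails if it takes over 66 s, if anything falls off the work surface, if the arm or the gripper's body presses on something with over 40 N, if the wrist force passes 120 N, or if a joint passes its speed limit or range.

## Robot

A 7-joint arm with a two-finger parallel gripper is mounted at the origin on the work surface. World frame = base frame: x ahead of the robot, y to its left, z up, the work surface at z = 0. Lengths are in mm, angles in rad, forces in N, time in s.
With the tool pointing down it reaches from about 400 to 875 mm from the base axis. Payload 4.4 kg.
Tool frame: the origin (TCP) lies at the very end of the fingers, on their centre line; the grasp point (between the pads) lies 19 mm behind it (ctrl.grip_depth is the distance from the TCP to the grasp point, in mm); z points along the fingers, x is the direction in which the jaws open and shut, and the axes are right-handed (so a half turn about z gives the same grasp; the last joint's range is limited). The gripper opens to 85 mm and grips with 20 to 120 N. Pads are 22 mm wide; open, the fingers measure 114 mm over their backs; the gripper's body (76 mm by 85 mm) begins 54 mm behind the grasp point. The pads swing forward as they close: fully open they stand 13 mm farther back than shut.
Start: joints at [1.174, 0.628, 0.038, 1.517, -0.027, 0.996, -0.02], TCP at [211.148, -614.764, 231.313] pointing down, gripper open.
Joint ranges: [-3.06, 3.06], [-0.37, 2.12], [-1.25, 1.32], [0.18, 2.47], [-1.1, 4.24], [0.23, 1.98], [-2.94, 2.94]. Speed limits (rad/s): [2.57, 2.57, 3.14, 3.14, 3.14, 3.14, 3.14].

## Interface

Orientations are given as [roll, pitch, yaw] about the fixed x, y, z axes, in that order (R = Rz(yaw) Ry(pitch) Rx(roll)).
In Python, from cell import ctrl gives the robot as it stands.
- The arm moves only by the shell command python3 -m creep 'ROWS'. ROWS is JSON, a list of rows, each an object with "hand": the opening, from 0 (shut) to 1 (fully open); "travel": the shift along the tool's x, y, z in cm, a list of three; "angular": the turn, a rotation vector about the tool's x, y, z in degrees, a list of three. In form: [{"hand": hand, "travel": [tx, ty, tz], "angular": [rx, ry, rz]}, ...]. A call has 1 to 20 rows; each row is the pose to reach, as a shift and turn from the pose measured when the call began, along the tool's axes at that moment; what a row does not reach only later rows make up. A row lasts 1/10 s, in which the tool goes at most 50 mm and 8.59 degrees, less where a joint would pass 70% of its speed; a pose out of reach is approached as far as the arm can. A call with a gripper value outside its range is refused whole. The fingers move at their own pace and stop on an object; the grip force is fixed at half the most. Time passes only in rows, so rows that repeat a pose let the fingers close. It gives the time, the measured TCP pose, the force and the opening at its end, in the units of the state.
- ctrl.read_state(): the state, without advancing time (a new reading comes with each control period).
- ctrl.get_image(name): name is "scene" or "top" or "wrist"; returns a dict with "frame" (400x640x3 uint8, red, green, blue), "fx", "fy", "cx", "cy" (pixels), "origin" and "orientation" of the camera in the world. Camera axes: x right, y down, z forward; pixel columns grow to the right and rows downward; lengths in mm; the calibration is good to about 2 mm. The wrist camera is an equidistant fisheye: a pixel r from the principal point sees the ray r / f radians off the axis. A picture is of the moment at which its call begins. There is no depth.
- ctrl.finish_job(): hands the job in, once; it reports no verdict.
Trained networks look in the newest picture that a camera, given by its name, has taken for a name from the list of things; names that differ only in an ending like _2 or _b are one class to them, and where a whole thing is asked for, a point or a joint stands for the part that bears it (a point fixed in the world has none). Each returns a list of dicts, best first, with "confidence" (0 to 1); they miss things now and then, are a little off and sometimes report something else, mostly with a low value. They report only what shows in the picture. A call takes as long as a camera call.
- ctrl.regions_of(camera, thing): "region" (400x640 bool, what is visible of it).
- ctrl.spot_point(camera, thing): "at" ([x, y, z] in mm, in world coordinates, good to about 4 mm: a listed point, or the origin of a listed thing).
The state is a dict: "clock": time; "qpos": joint angles; "qd": joint speeds; "tau": joint torques, N m; "eef_pos": TCP position; "tool_rot": TCP orientation; "force": force on the tool from outside, world axes, zero at the start; "torque": the same for the moment, N m; "width": finger opening in mm.
Only numpy, scipy, OpenCV 4.12 (cv2) and the standard library are available. Lean on these libraries where they do the work, as an engineer would, in place of code of your own. Each camera call takes 0.05 s, during which the arm holds its last target. There are 200 camera calls.

## Working session

There is one attempt and no reset: what is moved stays moved. The work goes in short steps, Python scripts to look and compute and a shell command to move; the robot and the scene stay as the last step left them, time stands still between calls to the robot, and variables do not carry over. Pictures are saved under pics/ and viewed, about 8 in all and at most 12, crops included, and the job is handed in when it is done.

```bash
ls; mkdir -p pics; cat > h.py <<'E'
import numpy as np, cv2
from scipy.spatial.transform import Rotation as R
from cell import ctrl
def pose():
    s=ctrl.read_state(); return s,np.array(s["eef_pos"]),R.from_euler('xyz',s["tool_rot"])
def delta(p,rot):
    "shift (cm) and rotvec (deg) in the present tool axes to reach p,rot"
    s,p0,r0=pose()
    return np.round(r0.inv().apply(np.array(p)-p0)/10,2),np.round((r0.inv()*rot).as_rotvec(degrees=True),2)
def camR(im):
    o=np.array(im["orientation"]); return o if o.shape==(3,3) else R.from_euler('xyz',o).as_matrix()
def proj(im,P,fish=False):
    c=camR(im).T@(np.array(P,float)-im["origin"])
    if fish:
        th=np.arctan2(np.hypot(c[0],c[1]),c[2]); u=c[:2]/np.hypot(c[0],c[1])*th
    else: u=c[:2]/c[2]
    return np.array([im["fx"]*u[0]+im["cx"],im["fy"]*u[1]+im["cy"]])
def ray(im,uv,fish=False):
    x=np.array([(uv[0]-im["cx"])/im["fx"],(uv[1]-im["cy"])/im["fy"]])
    if fish:
        r=np.hypot(*x); d=np.array([*(x/r*np.sin(r)),np.cos(r)])
    else: d=np.array([*x,1]); d/=np.linalg.norm(d)
    return np.array(im["origin"]),camR(im)@d
def tri(rays):
    A=np.zeros((3,3));b=np.zeros(3)
    for o,d in rays:
        M=np.eye(3)-np.outer(d,d);A+=M;b+=M@o
    p=np.linalg.solve(A,b); return p,[round(float(np.linalg.norm((np.eye(3)-np.outer(d,d))@(p-o))),1) for o,d in rays]
def save(im,n): cv2.imwrite("pics/"+n,im["frame"][:,:,::-1])
E
python3 - <<'E'
from h import *
print(ctrl.read_state())
for c in ["scene","top","wrist"]:
    im=ctrl.get_image(c); save(im,c+"0.png"); print(c,im["fx"],im["fy"],im["cx"],im["cy"],im["origin"],im["orientation"])
    for t in ["plate_mid","plate","dock","slot","rack","cover_bar","cover_hinge","analyser","old_plate","bottle","jar","tip_box","cup","timer","tube_stand"]:
        print(t,[(np.round(d["at"]).tolist(),round(d["confidence"],2)) for d in ctrl.spot_point(c,t)[:3]])
E
```

```text
pics
{'clock': 0.0, 'qpos': array([ 1.17421   ,  0.62933414,  0.03840757,  1.51837962, -0.026975  ,
        0.99627793, -0.02001108]), 'qd': array([ 0.00022422, -0.00063924,  0.0006937 , -0.00136511,  0.00105515,
       -0.00035335, -0.00103756]), 'tau': array([-5.64154307e-04, -5.63392532e+01,  1.22614145e+00, -1.93446708e+01,
        1.10221416e-02,  1.05911450e-02, -3.52813356e-05]), 'eef_pos': array([ 210.94824878, -614.15823099,  230.39250458]), 'tool_rot': array([ 3.14156752e+00,  1.88180361e-03, -1.23997995e+00]), 'force': array([ 0.01142678, -0.22912527,  0.06431586]), 'torque': array([-0.01488688, -0.02597049, -0.00220686]), 'width': 85.54757129070457}
scene 369.9590426406558 369.9590426406558 319.69717109623764 196.5301080837469 [1423.34504203 -305.19023085 1002.578462  ] [-2.30782813 -0.00814116  1.2847123 ]
plate_mid [([476.0, 359.0, 68.0], 0.67)]
plate [([498.0, 359.0, 34.0], 0.55)]
dock [([491.0, 357.0, -4.0], 0.83)]
slot []
rack [([493.0, 358.0, -2.0], 0.59), ([480.0, 10.0, 137.0], 0.23)]
cover_bar [([484.0, 12.0, 135.0], 0.65)]
cover_hinge [([717.0, 28.0, 136.0], 0.77
[... 910 characters left out ...]
, 1.0], 0.35)]
old_plate [([596.0, -269.0, 5.0], 0.79)]
bottle [([690.0, 357.0, -2.0], 0.58), ([494.0, 358.0, 39.0], 0.48)]
jar [([709.0, -239.0, 1.0], 0.54)]
tip_box [([298.0, 406.0, -1.0], 0.75), ([494.0, 359.0, 38.0], 0.22)]
cup [([419.0, 60.0, 2.0], 0.65)]
timer [([297.0, -332.0, -3.0], 0.9)]
tube_stand [([601.0, -454.0, -0.0], 0.9)]
wrist 309.70691628693146 309.70691628693146 321.23643338731756 196.6448006098003 [ 287.44829866 -589.5615741   374.62784433] [ 2.83007416e+00  3.83450740e-04 -1.24051748e+00]
plate_mid []
plate []
dock []
slot []
rack []
cover_bar []
cover_hinge []
analyser []
old_plate []
bottle []
jar []
tip_box []
cup []
timer [([295.0, -334.0, -2.0], 0.68)]
tube_stand []
```

View pics/scene0.png

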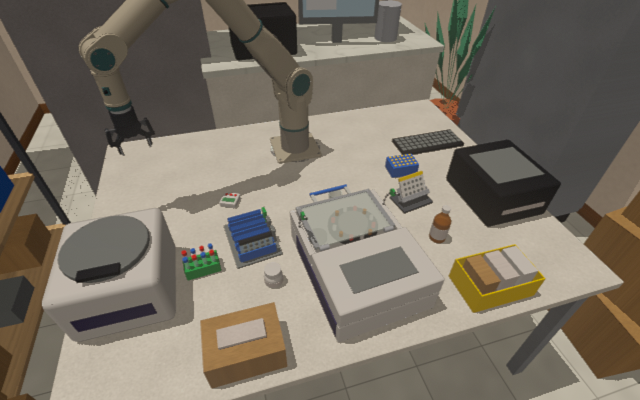

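View pics/top0.png

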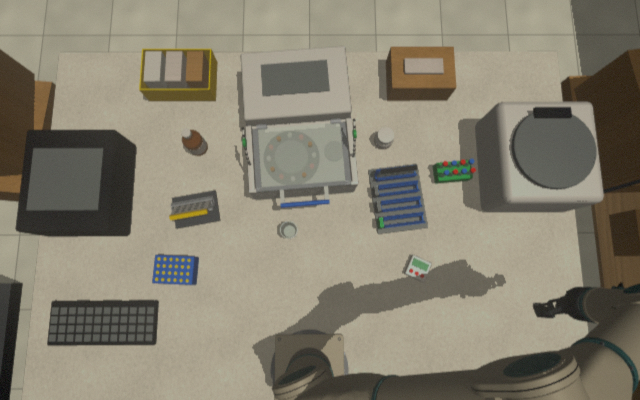

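The scene view shows the robot, the rack at (253,238), the analyser at (360,250) with its blue bar at (328,190), and the dock with the white plate at (410,190). In the top view the green tag is at (381,222) on the slot nearest the robot, and the yellow strip runs from (172,217) to (206,211). I'll zoom in on these.

```bash
python3 - <<'E'
from h import *
t=cv2.imread("pics/top0.png"); s=cv2.imread("pics/scene0.png")
f=lambda im,x,y,w,h:cv2.resize(im[y:y+h,x:x+w],(400,300),interpolation=cv2.INTER_CUBIC)
a=np.vstack([np.hstack([f(t,355,158,80,60+20-0) if 0 else f(t,350,160,100,75),f(t,160,180,80,60)]),np.hstack([f(s,210,195,100,75),f(s,380,155,80,60)])])
cv2.imwrite("pics/crop1.png",a)
E
```

```text
(no output)
```

View pics/crop1.png

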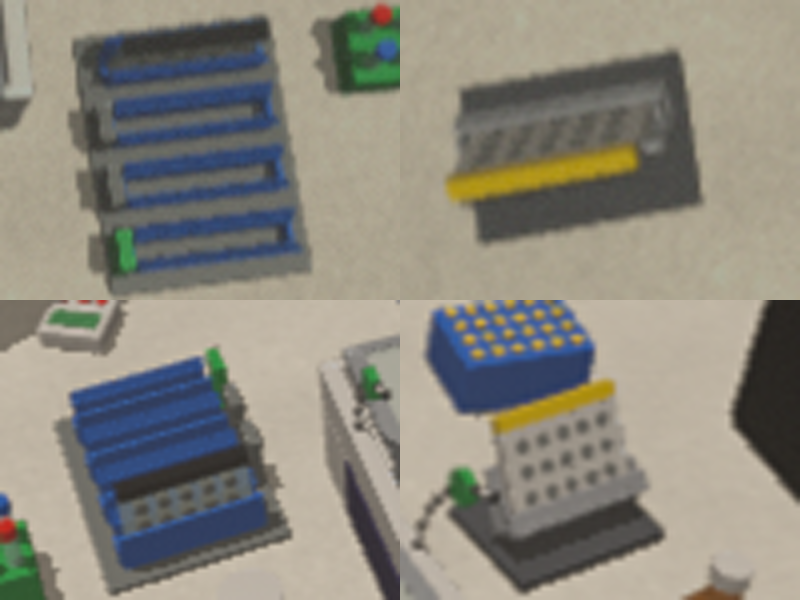

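The crop confirms it: the green tag is at the +y end of the nearest slot. Next I'll measure from both fixed cameras, then plan the wrist look over the rack.

```bash
python3 - <<'E'
from h import *
T=ctrl.get_image("top");S=ctrl.get_image("scene")
def yel(im,box,lo,hi):
    x0,y0,x1,y1=box; h=cv2.cvtColor(im["frame"],cv2.COLOR_RGB2HSV)[y0:y1,x0:x1]
    m=cv2.inRange(h,lo,hi); n,l,st,_=cv2.connectedComponentsWithStats(m); k=1+np.argmax(st[1:,4])
    ys,xs=np.where(l==k); P=np.stack([xs+x0,ys+y0],1).astype(float); c=P.mean(0)
    d=np.linalg.svd(P-c,full_matrices=False)[2][0]; d*=np.sign(d[0]); q=(P-c)@d
    return c,c+d*(q.min()-.5),c+d*(q.max()+.5),len(P)
Y=((18,120,90),(35,255,255)); B=((100,120,60),(125,255,255))
a=yel(T,(160,190,230,230),*Y); b=yel(S,(390,160,440,190),*Y); print(a,b)
for i in range(3): print("strip",tri([ray(T,a[i]),ray(S,b[i])]))
a=yel(T,(270,190,340,215),*B); b=yel(S,(300,180,355,203),*B); print(a,b)
for i in range(3): print("bar",tri([ray(T,a[i]),ray(S,b[i])]))
C=np.array([(72,40),(265,15),(310,268),(110,295)])/4+[350,160]
Q=[]
for c in C:
    o,d=ray(T,c); Q.append((o+d*(8-o[2])/d[2])[:2])
Q=np.array(Q);print(Q.round(),Q.mean(0))
r=cv2.minAreaRect(Q.astype(np.float32));print(r)
for t in (a[1],):pass
o,d=ray(T,(350+216/4,160+243/4));print("slot z42",(o+d*(42-o[2])/d[2]).round())
print(delta([440,-300,270],R.from_euler('xyz',[np.pi,0,np.radians(8)])))
E
```

```text
(array([188.11981567, 214.28571429]), array([168.44514718, 217.73011314]), array([207.48918095, 210.89476416]), 217) (array([410.30208333, 175.6875    ]), array([398.04659056, 179.69198217]), array([422.73070635, 171.62644752]), 96)
strip (array([454.86677216, 352.68861128, 102.53277836]), [0.3, 0.3])
strip (array([433.48135182, 367.78810738,  78.68634161]), [48.7, 48.7])
strip (array([479.58612421, 331.72972379, 138.19405217]), [47.0, 47.0])
(array([303.92307692, 203.22377622]), array([280.4316667 , 205.21498755]), array([328.51360898, 201.13939962]), 143) (array([327.96153846, 189.76923077]), array([309.55893104, 194.30000491]), array([345.61881837, 185.42195837]), 78)
bar (array([481.11531818,  11.09817198, 134.0113125 ]), [1.0, 1.0])
bar (array([467.11960563,  14.63128443, 112.79249752]), [67.3, 67.3])
bar (array([502.15577748,   0.85426007, 176.8479311 ]), [62.2, 62.2])
[[ 610. -192.]
 [ 631. -348.]
 [ 426. -374.]
 [ 405. -216.]] [ 517.94181881 -282.45508123]
((517.848876953125, -282.0595397949219), (207.48199462890625, 159.44483947753906), 7.270238399505615)
slot z42 [ 441. -294.   42.]
(array([-22.34, -31.87,  -3.87]), array([ -0.  ,  -0.  , -79.05]))
```

```bash
python3 -m creep '[{"hand":1,"travel":[-22.3,-31.9,-3.9],"angular":[0,0,-79]},{"hand":1,"travel":[-22.3,-31.9,-3.9],"angular":[0,0,-79]},{"hand":1,"travel":[-22.3,-31.9,-3.9],"angular":[0,0,-79]},{"hand":1,"travel":[-22.3,-31.9,-3.9],"angular":[0,0,-79]},{"hand":1,"travel":[-22.3,-31.9,-3.9],"angular":[0,0,-79]},{"hand":1,"travel":[-22.3,-31.9,-3.9],"angular":[0,0,-79]},{"hand":1,"travel":[-22.3,-31.9,-3.9],"angular":[0,0,-79]},{"hand":1,"travel":[-22.3,-31.9,-3.9],"angular":[0,0,-79]},{"hand":1,"travel":[-22.3,-31.9,-3.9],"angular":[0,0,-79]},{"hand":1,"travel":[-22.3,-31.9,-3.9],"angular":[0,0,-79]},{"hand":1,"travel":[-22.3,-31.9,-3.9],"angular":[0,0,-79]},{"hand":1,"travel":[-22.3,-31.9,-3.9],"angular":[0,0,-79]},{"hand":1,"travel":[-22.3,-31.9,-3.9],"angular":[0,0,-79]},{"hand":1,"travel":[-22.3,-31.9,-3.9],"angular":[0,0,-79]}]'
cat >look.py <<'E'
from h import *
import sys
im=ctrl.get_image("wrist"); save(im,sys.argv[1])
cv2.imwrite("pics/"+sys.argv[1],cv2.resize(im["frame"][:,:,::-1],(800,500)))
print("clock",ctrl.read_state()["clock"],im["origin"])
for t in sys.argv[2:]:
    print(t,[(np.round(d["at"],1).tolist(),round(d["confidence"],2)) for d in ctrl.spot_point("wrist",t)[:3]])
E
python3 look.py w1.png slot rack old_plate
```

```text
clock: 3.9
eef_pos: [440.0, -300.9, 270.3]
tool_rot: [3.142, 0.0, 0.137]
force: [-0.2, 0.2, -0.1]
width: 85.6
clock 3.95 [ 431.35338394 -223.33389961  413.53816722]
slot []
rack []
old_plate [([592.1, -274.6, 8.8], 0.79)]
```

View pics/w1.png

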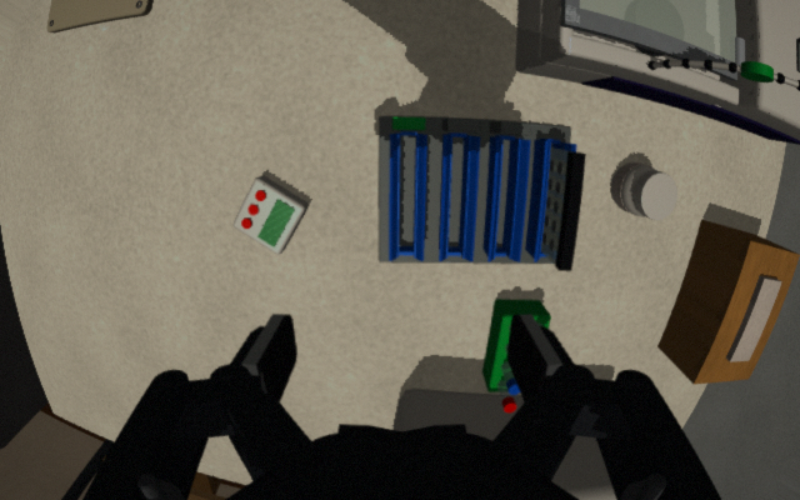

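The wrist view shows the green tag at (409,123) and its slot below it, walls at x≈391 and 428, running from y=134 to 258. The rack base's left edge is at x≈379.

```bash
python3 - <<'E'
from h import *
im=ctrl.get_image("wrist")
h=cv2.cvtColor(im["frame"],cv2.COLOR_RGB2HSV); 
def pl(uv,z):
    o,d=ray(im,np.array(uv)/1.25,True); return (o+d*(z-o[2])/d[2]).round(1)
print("base L corners",pl((379,117),8),pl((378,263),8),"R",pl((571,125),8))
for y in (150,200,245):
    row=int(y/1.25); m=cv2.inRange(h[row:row+1,300:440],(100,120,40),(125,255,255))[0]; 
    xs=np.where(m)[0]+300; g=np.split(xs,np.where(np.diff(xs)>1)[0]+1); print(y,[(int(k[0]),int(k[-1]),) for k in g])
m=cv2.inRange(h[60:260,290:400],(100,120,40),(125,255,255))
ys,xs=np.where(m[:,:55]);print("slot1 rows",ys.min()+60,ys.max()+60)
print("slot ends z28",pl((409,(ys.min()+59.5)*1.25),28),pl((409,(ys.max()+60.5)*1.25),28))
m=cv2.inRange(h[85:115,290:360],(45,120,40),(80,255,255)); ys,xs=np.where(m); print("tag",xs.min()+290,xs.max()+290,ys.min()+85,ys.max()+85)
rk=np.array([518,-282.3]);yaw=np.radians(7.5)
M=np.array([[np.cos(yaw),-np.sin(yaw)],[np.sin(yaw),np.cos(yaw)]])
for n,(x,y,z) in {"L+":(-105,80,8),"L-":(-105,-80,8),"R+":(105,80,8),"slotfloor":(-75,0,8),"s+":(-75,60,8),"s-":(-75,-60,8),"flareL":(-95,0,51),"tag":(-75,72,58)}.items():
    print(n,(proj(im,[*(rk+M@[x,y]),z],True)*1.25).round(1))
E
```

```text
base L corners [ 407.3 -217.3    8. ] [ 426.1 -375.7    8. ] R [ 614.6 -188.5    8. ]
150 [(312, 319), (332, 341), (354, 360), (371, 371), (373, 382), (392, 392), (395, 401), (407, 423), (427, 430), (434, 439)]
200 [(311, 319), (331, 340), (352, 359), (369, 381), (389, 399), (405, 408), (410, 420), (424, 427), (431, 437)]
245 [(311, 318), (330, 338), (351, 358), (368, 378), (387, 388), (390, 396), (403, 416), (420, 422), (427, 432)]
slot1 rows 105 208
slot ends z28 [ 439.5 -227.1   28. ] [ 458.6 -361.    28. ]
tag 313 339 94 104
L+ [375.4 116. ]
L- [376.5 262.5]
R+ [568.5 125.1]
slotfloor [403.9 191.7]
s+ [404.4 135.1]
s- [403.5 245.6]
flareL [383.2 199.3]
tag [404.9 123.4]
```

```bash
cat > plan.py <<'E'
from h import *
def toolR(yaw,tilt):  # tool x = plate x, tool z = -plate z
    c,s=np.cos(yaw),np.sin(yaw); ct,st=np.cos(tilt),np.sin(tilt)
    z=np.array([st*c,st*s,-ct]); x=np.array([ct*c,ct*s,st]); return R.from_matrix(np.stack([x,np.cross(z,x),z],1))
E
python3 - <<'E'
from plan import *
T=ctrl.get_image("top");S=ctrl.get_image("scene")
L=tri([ray(T,(168.4,217.7)),ray(S,(422.7,171.6))]);Rr=tri([ray(T,(207.5,210.9)),ray(S,(398.05,179.7))])
print(L,Rr,np.degrees(np.arctan2(-(L[0]-Rr[0])[0],(L[0]-Rr[0])[1])))
L=tri([ray(T,(280.4,205.2)),ray(S,(345.6,185.4))]);Rr=tri([ray(T,(328.5,201.1)),ray(S,(309.6,194.3))])
print("bar",L,Rr,np.degrees(np.arctan2(-(L[0]-Rr[0])[0],(L[0]-Rr[0])[1])))
r=toolR(np.radians(9),np.radians(30)); zt=r.as_matrix()[:,2]
top=np.array([453,354,108]); tcp=top+33*zt
print("goal",tcp,"pre",tcp-120*zt)
print("way",delta([470,0,330],toolR(np.radians(9),np.radians(10))))
print("pre",delta(tcp-120*zt,r))
E
```

```text
(array([445.17379424, 410.46447895, 102.64512218]), [0.9, 0.9]) (array([464.65030876, 296.14876488, 102.96829965]), [0.2, 0.2]) 9.6689141334341
bar (array([475.64488285,  79.14747656, 134.11470588]), [0.5, 0.5]) (array([487.18442951, -59.06514757, 134.68818386]), [0.3, 0.3]) 4.772627914692912
goal [469.29685762 356.58116867  79.42116168] pre [410.03555718 347.19510077 183.34421013]
way (array([  7.08, -29.33,  -5.97]), array([ 0.09,  9.99, -1.05]))
pre (array([  5.94, -64.54,   8.7 ]), array([ 0.28, 29.99, -1.03]))
```

```bash
python3 -m creep '[{"hand":1,"travel":[7,-29,-6],"angular":[0,10,0]},{"hand":1,"travel":[7,-29,-6],"angular":[0,10,0]},{"hand":1,"travel":[7,-29,-6],"angular":[0,10,0]},{"hand":1,"travel":[7,-29,-6],"angular":[0,10,0]},{"hand":1,"travel":[7,-29,-6],"angular":[0,10,0]},{"hand":1,"travel":[7,-29,-6],"angular":[0,10,0]},{"hand":0.6,"travel":[6,-64.5,8.7],"angular":[0,30,-1.5]},{"hand":0.6,"travel":[6,-64.5,8.7],"angular":[0,30,-1.5]},{"hand":0.6,"travel":[6,-64.5,8.7],"angular":[0,30,-1.5]},{"hand":0.6,"travel":[6,-64.5,8.7],"angular":[0,30,-1.5]},{"hand":0.6,"travel":[6,-64.5,8.7],"angular":[0,30,-1.5]},{"hand":0.6,"travel":[6,-64.5,8.7],"angular":[0,30,-1.5]},{"hand":0.6,"travel":[6,-64.5,8.7],"angular":[0,30,-1.5]},{"hand":0.6,"travel":[6,-64.5,8.7],"angular":[0,30,-1.5]},{"hand":0.6,"travel":[6,-64.5,8.7],"angular":[0,30,-1.5]},{"hand":0.6,"travel":[6,-64.5,8.7],"angular":[0,30,-1.5]},{"hand":0.6,"travel":[6,-64.5,8.7],"angular":[0,30,-1.5]},{"hand":0.6,"travel":[6,-64.5,8.7],"angular":[0,30,-1.5]}]'
python3 look.py w2.png plate_mid plate dock; python3 - <<'E'
from h import *
im=ctrl.get_image("wrist"); h=cv2.cvtColor(im["frame"],cv2.COLOR_RGB2HSV); m=cv2.inRange(h,(18,120,60),(35,255,255))
n,l,st,ct=cv2.connectedComponentsWithStats(m); k=1+np.argmax(st[1:,4]); print(st[k],ct[k])
for p in ([445.6,407.5,108],[464,299,108]): print(proj(im,p,True))
E
```

```text
clock: 6.05
eef_pos: [412.9, 335.4, 187.8]
tool_rot: [3.134, -0.524, 0.167]
force: [1.1, 0.1, 0.0]
width: 51.1
clock 6.1 [331.60224038 401.72667804 311.4227732 ]
plate_mid [([472.7, 356.3, 73.2], 0.71)]
plate [([495.1, 361.5, 37.8], 0.58)]
dock [([492.9, 358.5, -1.0], 0.62)]
[ 475   87   77  128 4994] [505.81998398 142.20704846]
[317.50160095 114.70640475]
[317.80451233 248.11713371]
```

View pics/w2.png

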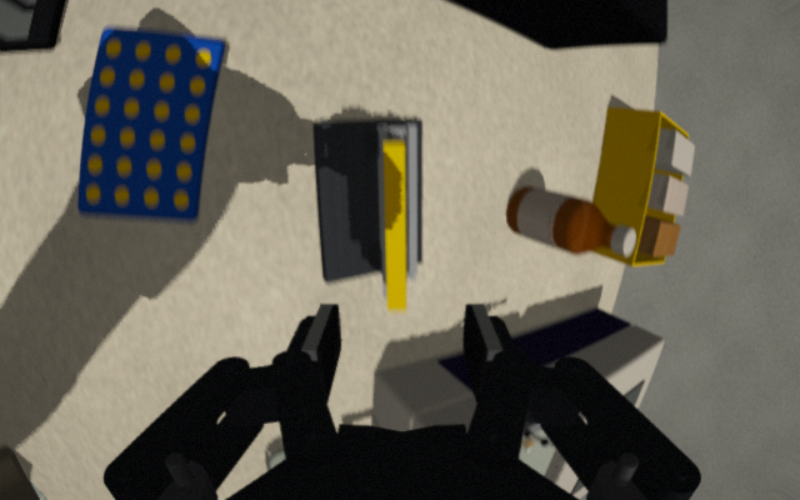

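The plate's strip fills (384–406, 139–310), within about 2 px of the prediction. The fingers are clear and parallel to it. I'll move in until the tips are just above the top edge.

```bash
python3 - <<'E'
from plan import *
im=ctrl.get_image("wrist"); h=cv2.cvtColor(im["frame"],cv2.COLOR_RGB2HSV); m=cv2.inRange(h[100:260,295:340],(18,120,60),(35,255,255))
ys,xs=np.where(m); print(ys.min()+100,ys.max()+100,[ (np.where(m[r-100])[0].min()+295,np.where(m[r-100])[0].max()+295) for r in (120,180,240)])
r=toolR(np.radians(9.6),np.radians(30)); zt=r.as_matrix()[:,2]
tcp=np.array([454.6,354.5,108])+33*zt
for b in (0,40,120): print(b,delta(tcp-b*zt,r))
E
```

```text
113 248 [(np.int64(307), np.int64(325)), (np.int64(309), np.int64(325)), (np.int64(310), np.int64(325))]
0 (array([-0.22, -1.66, 12.44]), array([ 0.54, -0.01, -0.05]))
40 (array([-0.22, -1.62,  8.44]), array([ 0.54, -0.01, -0.05]))
120 (array([-0.21, -1.54,  0.44]), array([ 0.54, -0.01, -0.05]))
```

```bash
python3 -m creep '[{"hand":0.6,"travel":[-0.2,-1.6,0.4],"angular":[0.5,0,0]},{"hand":0.6,"travel":[-0.2,-1.6,4],"angular":[0.5,0,0]},{"hand":0.6,"travel":[-0.2,-1.6,8.4],"angular":[0.5,0,0]},{"hand":0.6,"travel":[-0.2,-1.6,8.4],"angular":[0.5,0,0]},{"hand":0.6,"travel":[-0.2,-1.6,8.4],"angular":[0.5,0,0]}]'
python3 - <<'E'
from plan import *
im=ctrl.get_image("wrist"); h=cv2.cvtColor(im["frame"],cv2.COLOR_RGB2HSV); save(im,"w3.png")
m=cv2.inRange(h[50:300,280:360],(18,120,50),(35,255,255))
n,l,st,ct=cv2.connectedComponentsWithStats(m); k=1+np.argmax(st[1:,4]); print(st[k]+[280,50,0,0,0],ct[k]+[280,50]); m=(l==k)
ys,xs=np.where(m); 
for q in np.linspace(ys.min()+8,ys.max()-8,4).astype(int): print(q+50,np.where(m[q])[0][[0,-1]]+280)
r=toolR(np.radians(9.6),np.radians(30)).as_matrix(); c=np.array([454.6,354.5,108])
for y in (-55,55):
  for x in (-6,6): print(x,y,proj(im,c+r@[x,-y,0],True).round(1))
print(delta(c+33*r[:,2],toolR(np.radians(9.6),np.radians(30))))
E
```

```text
clock: 6.85
eef_pos: [451.0, 353.0, 113.7]
tool_rot: [3.141, -0.522, 0.166]
force: [-0.5, 0.2, -0.2]
width: 51.3
[ 304  147   28  153 3843] [318.14910226 220.80848296]
155 [304 330]
200 [305 330]
245 [307 330]
291 [309 330]
-6 -55 [309.4 324.5]
6 -55 [328.6 324.6]
-6 55 [305.4 145.7]
6 55 [330.2 145.7]
(array([-0.04, -0.01,  4.11]), array([ 0.02, -0.02, -0.08]))
```

View pics/w3.png

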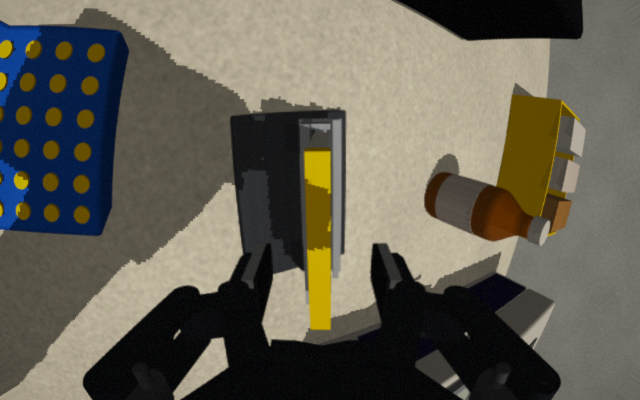

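The strip now lies at (304–330, 149–329), between the fingers and within 1–4 px of the prediction. I'll go down 41 mm and close.

```bash
python3 -m creep '[{"hand":0.6,"travel":[0,0.1,2],"angular":[0,0,0]},{"hand":0.6,"travel":[0,0.1,4.1],"angular":[0,0,0]},{"hand":0.6,"travel":[0,0.1,4.1],"angular":[0,0,0]},{"hand":0.6,"travel":[0,0.1,4.1],"angular":[0,0,0]},{"hand":0.3,"travel":[0,0.1,4.1],"angular":[0,0,0]},{"hand":0.3,"travel":[0,0.1,4.1],"angular":[0,0,0]},{"hand":0,"travel":[0,0.1,4.1],"angular":[0,0,0]},{"hand":0,"travel":[0,0.1,4.1],"angular":[0,0,0]},{"hand":0,"travel":[0,0.1,4.1],"angular":[0,0,0]},{"hand":0,"travel":[0,0.1,4.1],"angular":[0,0,0]},{"hand":0,"travel":[0,0.1,4.1],"angular":[0,0,0]},{"hand":0,"travel":[0,0.1,4.1],"angular":[0,0,0]}]'; python3 -m creep '[{"hand":0,"travel":[0,0,0],"angular":[0,0,0]},{"hand":0,"travel":[0,0,0],"angular":[0,0,0]},{"hand":0,"travel":[0,0,0],"angular":[0,0,0]}]'
```

```text
clock: 8.1
eef_pos: [471.3, 356.6, 80.4]
tool_rot: [-3.141, -0.525, 0.166]
force: [-2.3, -0.9, 6.3]
width: 11.1
clock: 8.4
eef_pos: [471.3, 356.6, 80.4]
tool_rot: [-3.141, -0.525, 0.166]
force: [-0.7, 0.1, 2.5]
width: 11.4
```

Gripped: 11.4 mm opening and small forces. I'll draw it straight out along its own z.

```bash
python3 -m creep '[{"hand":0,"travel":[0,0,-0.5],"angular":[0,0,0]},{"hand":0,"travel":[0,0,-1],"angular":[0,0,0]},{"hand":0,"travel":[0,0,-2],"angular":[0,0,0]},{"hand":0,"travel":[0,0,-3],"angular":[0,0,0]},{"hand":0,"travel":[0,0,-4],"angular":[0,0,0]},{"hand":0,"travel":[0,0,-5],"angular":[0,0,0]},{"hand":0,"travel":[0,0,-6],"angular":[0,0,0]},{"hand":0,"travel":[0,0,-7],"angular":[0,0,0]},{"hand":0,"travel":[0,0,-9],"angular":[0,0,0]},{"hand":0,"travel":[0,0,-12],"angular":[0,0,0]},{"hand":0,"travel":[0,0,-15],"angular":[0,0,0]},{"hand":0,"travel":[0,0,-17],"angular":[0,0,0]},{"hand":0,"travel":[0,0,-17],"angular":[0,0,0]}]'
python3 - <<'E'
from plan import *
s=ctrl.read_state(); print(s["clock"],s["width"],s["force"])
im=ctrl.get_image("wrist"); save(im,"w4.png")
r=toolR(np.radians(7.5),0)
print("way",delta([440,-20,330],r)); print("over slot",delta([446,-292,230],r))
E
```

```text
clock: 9.7
eef_pos: [386.4, 343.6, 230.5]
tool_rot: [-3.137, -0.529, 0.167]
force: [-0.0, -0.5, -0.7]
width: 10.9
9.7 10.905649221488156 [-0.04066601 -0.52679359 -0.65004186]
way (array([ 4.4 , 36.64, -9.22]), array([ -0.71, -30.24,   2.02]))
over slot (array([-4.02, 63.58, -2.63]), array([ -0.71, -30.24,   2.02]))
```

View pics/w4.png

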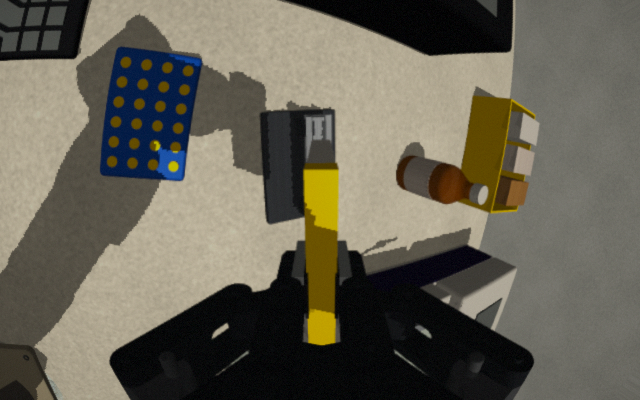

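The plate is out and straight in the jaws: the strip is centred at x≈321, running from y=165 to 345. Now I'll carry it over the rack.

```bash
python3 - <<'E'
from h import *
from scipy.optimize import least_squares
im=ctrl.get_image("wrist"); s,p,r=pose(); h=cv2.cvtColor(im["frame"],cv2.COLOR_RGB2HSV)
m=cv2.inRange(h[:,300:342],(18,120,50),(35,255,255)); n,l,st,_=cv2.connectedComponentsWithStats(m); k=1+np.argmax(st[1:,4]); ys,xs=np.where(l==k); a,b=ys.min()-.5,ys.max()+.5; print(a,b)
f=lambda v:[proj(im,p+r.apply([0,v[0]-55,-v[1]]),True)[1]-a,proj(im,p+r.apply([0,v[0]+55,-v[1]]),True)[1]-b]
print(least_squares(f,[0,33]).x)
E
python3 -m creep '[{"hand":0,"travel":[4.4,36.6,-9.2],"angular":[0,-15,0]},{"hand":0,"travel":[4.4,36.6,-9.2],"angular":[0,-15,0]},{"hand":0,"travel":[4.4,36.6,-9.2],"angular":[-0.7,-30,2]},{"hand":0,"travel":[4.4,36.6,-9.2],"angular":[-0.7,-30,2]},{"hand":0,"travel":[4.4,36.6,-9.2],"angular":[-0.7,-30,2]},{"hand":0,"travel":[4.4,36.6,-9.2],"angular":[-0.7,-30,2]},{"hand":0,"travel":[4.4,36.6,-9.2],"angular":[-0.7,-30,2]},{"hand":0,"travel":[-4,63.6,-2.6],"angular":[-0.7,-30.2,2]},{"hand":0,"travel":[-4,63.6,-2.6],"angular":[-0.7,-30.2,2]},{"hand":0,"travel":[-4,63.6,-2.6],"angular":[-0.7,-30.2,2]},{"hand":0,"travel":[-4,63.6,-2.6],"angular":[-0.7,-30.2,2]},{"hand":0,"travel":[-4,63.6,-2.6],"angular":[-0.7,-30.2,2]},{"hand":0,"travel":[-4,63.6,-2.6],"angular":[-0.7,-30.2,2]},{"hand":0,"travel":[-4,63.6,-2.6],"angular":[-0.7,-30.2,2]},{"hand":0,"travel":[-4,63.6,-2.6],"angular":[-0.7,-30.2,2]},{"hand":0,"travel":[-4,63.6,-2.6],"angular":[-0.7,-30.2,2]},{"hand":0,"travel":[-4,63.6,-2.6],"angular":[-0.7,-30.2,2]}]'
python3 look.py w5.png
```

```text
162.5 345.5
[4.21596479 7.22839825]
clock: 11.5
eef_pos: [443.9, -297.8, 227.0]
tool_rot: [3.141, 0.004, 0.122]
force: [-0.5, -0.1, -1.0]
width: 11.0
clock 11.55 [ 436.98298665 -219.96735805  370.2509825 ]
```

View pics/w5.png

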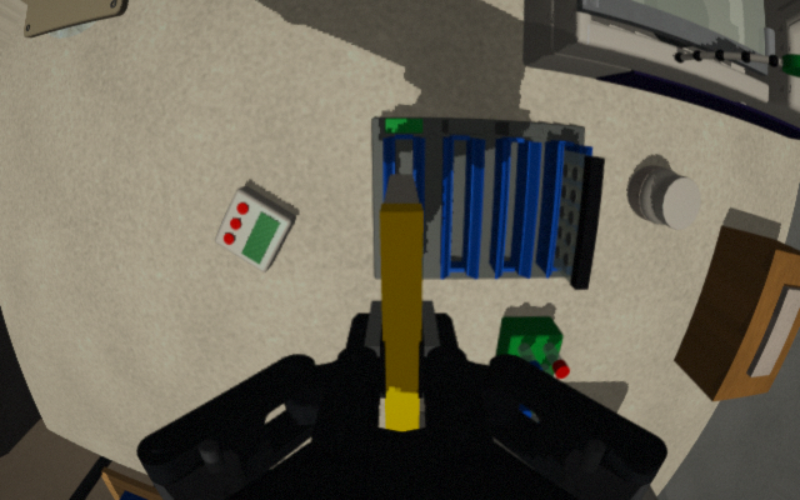

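The strip end edge in my fit includes the end face, which is 12 mm lower, so I'll refit and measure the slot from here too.

```bash
python3 - <<'E'
from plan import *
from scipy.optimize import least_squares
im=ctrl.get_image("wrist"); s,p,r=pose(); h=cv2.cvtColor(im["frame"],cv2.COLOR_RGB2HSV)
m=cv2.inRange(h[150:,300:342],(18,120,40),(35,255,255)); n,l,st,_=cv2.connectedComponentsWithStats(m); k=1+np.argmax(st[1:,4]); ys,xs=np.where(l==k); a,b=ys.min()+149.5,ys.max()+150.5; print(a,b)
for q in (170,200,230,260): print(q,xs[ys==q-150].min()+300,xs[ys==q-150].max()+300)
f=lambda v:[proj(im,p+r.apply([0,v[0]-55,-v[1]+12]),True)[1]-a,proj(im,p+r.apply([0,v[0]+55,-v[1]]),True)[1]-b]
v=least_squares(f,[0,33]).x;print("plate y off,top above tcp",v)
for x in(-6,6): print("far end strip lower edge, plate lower edge",proj(im,p+r.apply([x,v[0]-55,-v[1]+12]),True),proj(im,p+r.apply([x,v[0]-55,-v[1]+85]),True))
m=cv2.inRange(h,(100,120,30),(125,255,255))
for row in (112,120,128,135): 
    xx=np.where(m[row,295:360])[0]+295; print(row,[(int(g[0]),int(g[-1])) for g in np.split(xx,np.where(np.diff(xx)>1)[0]+1)])
rk=np.array([520.5,-283]);yaw=np.radians(7.5);M=np.array([[np.cos(yaw),-np.sin(yaw)],[np.sin(yaw),np.cos(yaw)]])
for nme,(x,y,z) in {"L+":(-105,80,8),"L-":(-105,-80,8),"R+":(105,80,8),"s+top":(-75,60,28),"mid40":(-75,40,51),"mid20":(-75,20,51)}.items():
    print(nme,(proj(im,[*(rk+M@[x,y]),z],True)).round(1),(proj(im,[*(rk+M@[x,y]),z],True)*1.25).round(1))
E
```

```text
161.5 345.5
170 304 338
200 304 338
230 305 337
260 305 337
plate y off,top above tcp [8.98017622 4.39276868]
far end strip lower edge, plate lower edge [306.60656163 161.56604033] [311.34239886 141.80480197]
far end strip lower edge, plate lower edge [330.88949549 161.46985358] [327.9187182 141.7376817]
112 [(310, 334), (358, 359)]
120 [(306, 315), (329, 338), (353, 359)]
128 [(306, 314), (329, 338), (353, 359)]
135 [(305, 315), (329, 338), (353, 359)]
L+ [295.4  97.7] [369.3 122.1]
L- [298.6 226.5] [373.3 283.1]
R+ [466.5 103.8] [583.2 129.7]
s+top [321.5 115.2] [401.8 144. ]
mid40 [321.5 135.5] [401.9 169.3]
mid20 [321.6 154.4] [402. 193.]
```

```bash
python3 - <<'E'
from plan import *
from scipy.optimize import brentq
im=ctrl.get_image("wrist"); s,p,r=pose(); h=cv2.cvtColor(im["frame"],cv2.COLOR_RGB2HSV); print(s["clock"],p,s["tool_rot"])
m=cv2.inRange(h,(18,120,40),(35,255,255)); ys=np.where(m[150:300,321])[0]; a=ys.min()+149.5
w=np.where(m[int(a)+5,290:350])[0]; print(a,w[0]+290,w[-1]+290)
for H in (24,28,32,36):
    y=brentq(lambda y:proj(im,p+r.apply([0,y-55,-H+12]),True)[1]-a,-30,30)
    q=[proj(im,p+r.apply([x,y-52,-H]),True) for x in(-6,6)]
    print(H,round(y,1),np.round(q,1).tolist(),"white end bottom",proj(im,p+r.apply([0,y-55,-H+85]),True)[1], "near end",proj(im,p+r.apply([0,y+55,-H]),True)[1])
b=cv2.inRange(h,(100,120,30),(125,255,255)); print("blue col",np.where(b[80:160,321])[0]+80)
g=cv2.inRange(h,(45,120,30),(80,255,255)); print("green col",np.where(g[80:160,321])[0]+80)
wht=im["frame"][136:166,321].astype(int).tolist(); print(wht)
rk=np.array([520.5,-283]);yaw=np.radians(7.5);M=np.array([[np.cos(yaw),-np.sin(yaw)],[np.sin(yaw),np.cos(yaw)]])
for nme,(x,y,z) in {"tag top in":(-75,66,58),"tag top out":(-75,78,58),"s60z28":(-75,60,28),"s60z8":(-75,60,8)}.items():
    print(nme,(proj(im,[*(rk+M@[x,y]),z],True)).round(1))
E
```

```text
11.65 [ 445.66513516 -291.67551316  228.74227293] [-3.14092553e+00  1.90585774e-03  1.31110058e-01]
162.5 305 338
24 4.6 [[302.4, 176.0], [332.8, 176.0]] white end bottom 140.57206316993427 near end 365.1654489104717
28 3.8 [[301.8, 176.5], [333.2, 176.4]] white end bottom 140.12815055352846 near end 369.49293048061656
32 3.0 [[301.1, 177.0], [333.6, 176.9]] white end bottom 139.6659261004562 near end 373.97918044066967
36 2.2 [[300.3, 177.6], [334.0, 177.5]] white end bottom 139.18423500587988 near end 378.63110922601743
blue col [112 113 114 115 116]
green col [100 101 102 103 104 105 106 107 108 109 110 111]
[[89, 88, 85], [87, 90, 84], [85, 88, 80], [68, 69, 62], [57, 56, 51], [55, 52, 46], [56, 55, 50], [55, 56, 48], [58, 52, 48], [55, 53, 48], [55, 53, 52], [54, 52, 49], [59, 56, 50], [57, 54, 49], [56, 54, 48], [56, 53, 48], [56, 55, 49], [56, 55, 50], [56, 55, 51], [56, 52, 47], [56, 54, 48], [54, 53, 49], [56, 51, 46], [55, 53, 49], [59, 56, 50], [57, 53, 47], [59, 53, 35], [66, 53, 11], [66, 52, 0], [69, 51, 0]]
tag top in [320.6 112.5]
tag top out [320.5 100.6]
s60z28 [320.7 116.8]
s60z8 [320.8 116. ]
```

Relative to the slot, the plate needs about 2 mm along it and nothing across it. Lowering in stages while watching the force.

```bash
python3 -m creep '[{"hand":0,"travel":[0,-0.2,3],"angular":[0,0,0]},{"hand":0,"travel":[0,-0.2,7],"angular":[0,0,0]},{"hand":0,"travel":[0,-0.2,11],"angular":[0,0,0]},{"hand":0,"travel":[0,-0.2,11.5],"angular":[0,0,0]},{"hand":0,"travel":[0,-0.2,11.5],"angular":[0,0,0]},{"hand":0,"travel":[0,-0.2,11.5],"angular":[0,0,0]}]'; python3 - <<'E'
from plan import *
im=ctrl.get_image("wrist"); save(im,"w6.png"); h=cv2.cvtColor(im["frame"],cv2.COLOR_RGB2HSV)
b=cv2.inRange(h,(100,120,30),(125,255,255)); y=cv2.inRange(h,(18,120,40),(35,255,255))
for row in range(90,150,8):
    xx=np.where(b[row,280:360])[0]+280; print(row,[(int(g[0]),int(g[-1])) for g in np.split(xx,np.where(np.diff(xx)>1)[0]+1) if len(g)])
xx=np.where(y[175,290:350])[0]+290; print(xx[[0,-1]])
E
```

```text
clock: 12.25
eef_pos: [446.7, -289.4, 115.5]
tool_rot: [3.141, -0.001, 0.132]
force: [0.0, -0.4, -0.0]
width: 11.2
90 []
98 []
106 []
114 []
122 []
130 [(292, 307), (328, 343)]
138 [(291, 307), (328, 343)]
146 [(292, 307), (332, 342)]
[304 338]
```

View pics/w6.png

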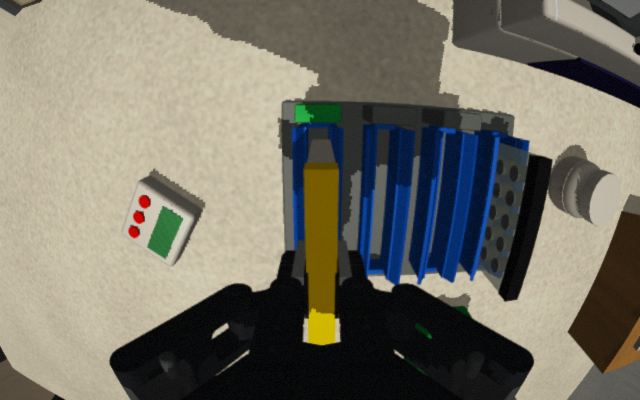

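The mouth walls are centred at x≈317.7 and the plate at ≈321, so I'll shift −2 mm across the slot and check again.

```bash
python3 -m creep '[{"hand":0,"travel":[-0.2,0,0],"angular":[0,0,0]},{"hand":0,"travel":[-0.2,0,0],"angular":[0,0,0]},{"hand":0,"travel":[-0.2,0,0],"angular":[0,0,0]},{"hand":0,"travel":[-0.2,0,0],"angular":[0,0,0]}]'; python3 - <<'E'
from plan import *
im=ctrl.get_image("wrist"); save(im,"w7.png"); h=cv2.cvtColor(im["frame"],cv2.COLOR_RGB2HSV)
print(pose()[1])
b=cv2.inRange(h,(100,120,30),(125,255,255)); y=cv2.inRange(h,(18,120,40),(35,255,255))
for row in range(126,158,4):
    xx=np.where(b[row,280:360])[0]+280; print(row,[(int(g[0]),int(g[-1])) for g in np.split(xx,np.where(np.diff(xx)>1)[0]+1) if len(g)])
xx=np.where(y[175,290:350])[0]+290; print(xx[[0,-1]])
for r in (138,146,154): print(im["frame"][r,304:338].sum(1).tolist())
E
```

```text
clock: 12.7
eef_pos: [444.9, -290.3, 116.1]
tool_rot: [3.14, -0.001, 0.132]
force: [-0.4, -0.7, -1.3]
width: 11.2
[ 444.79153925 -290.17669673  115.94381294]
126 [(295, 341), (343, 343)]
130 [(294, 310), (331, 346)]
134 [(294, 310), (330, 345)]
138 [(295, 310), (330, 345)]
142 [(295, 310), (331, 345)]
146 [(295, 309), (332, 345)]
150 [(295, 308), (333, 345)]
154 [(295, 307), (334, 345)]
[304 338]
[90, 89, 112, 113, 111, 99, 94, 134, 137, 138, 139, 137, 145, 130, 136, 144, 131, 145, 139, 135, 129, 136, 135, 147, 141, 136, 107, 88, 111, 126, 113, 84, 100, 102]
[96, 97, 111, 121, 127, 119, 140, 197, 200, 207, 209, 207, 204, 205, 207, 199, 202, 200, 207, 207, 199, 200, 211, 206, 205, 201, 195, 172, 154, 128, 112, 100, 96, 97]
[104, 89, 100, 128, 174, 193, 209, 193, 206, 206, 211, 213, 212, 203, 203, 202, 205, 207, 204, 198, 204, 201, 205, 206, 207, 208, 203, 200, 196, 181, 111, 96, 98, 99]
```

Aligned: slot mid 320.3, plate end mid 320.7. Now down.

```bash
python3 -m creep '[{"hand":0,"travel":[0,0,1],"angular":[0,0,0]},{"hand":0,"travel":[0,0,2],"angular":[0,0,0]},{"hand":0,"travel":[0,0,3],"angular":[0,0,0]},{"hand":0,"travel":[0,0,3.5],"angular":[0,0,0]},{"hand":0,"travel":[0,0,3.5],"angular":[0,0,0]}]';python3 -m creep '[{"hand":0,"travel":[0,0,0.5],"angular":[0,0,0]},{"hand":0,"travel":[0,0,1],"angular":[0,0,0]},{"hand":0,"travel":[0,0,1.3],"angular":[0,0,0]},{"hand":0,"travel":[0,0,1.4],"angular":[0,0,0]},{"hand":0,"travel":[0,0,1.4],"angular":[0,0,0]}]'
```

```text
clock: 13.25
eef_pos: [444.2, -289.7, 79.7]
tool_rot: [3.141, 0.001, 0.132]
force: [-0.4, 0.8, -1.9]
width: 11.1
clock: 13.75
eef_pos: [444.2, -289.7, 65.6]
tool_rot: [3.141, 0.001, 0.132]
force: [0.8, -0.2, -0.3]
width: 11.7
```

```bash
python3 -m creep '[{"hand":0,"travel":[0,0,0.2],"angular":[0,0,0]},{"hand":0,"travel":[0,0,0.4],"angular":[0,0,0]},{"hand":0,"travel":[0,0,0.4],"angular":[0,0,0]}]';python3 -m creep '[{"hand":0,"travel":[0,0,0.2],"angular":[0,0,0]},{"hand":0,"travel":[0,0,0.3],"angular":[0,0,0]},{"hand":0,"travel":[0,0,0.3],"angular":[0,0,0]}]'
```

```text
clock: 14.05
eef_pos: [444.0, -289.7, 61.4]
tool_rot: [3.142, 0.001, 0.132]
force: [0.3, 0.6, -0.5]
width: 11.7
clock: 14.35
eef_pos: [444.3, -289.5, 59.3]
tool_rot: [3.141, 0.001, 0.132]
force: [-1.8, 1.3, 8.7]
width: 11.1
```

Force of 8.7 N at z≈59.3, where the floor was predicted. I'll release, lift and look.

```bash
python3 -m creep '[{"hand":0.2,"travel":[0,0,0],"angular":[0,0,0]},{"hand":0.4,"travel":[0,0,0],"angular":[0,0,0]},{"hand":0.4,"travel":[0,0,0],"angular":[0,0,0]},{"hand":0.4,"travel":[0,0,0],"angular":[0,0,0]},{"hand":0.4,"travel":[0,0,-2],"angular":[0,0,0]},{"hand":0.4,"travel":[0,0,-5],"angular":[0,0,0]},{"hand":0.4,"travel":[0,0,-9],"angular":[0,0,0]},{"hand":0.4,"travel":[0,0,-14],"angular":[0,0,0]},{"hand":0.6,"travel":[0,0,-18],"angular":[0,0,0]},{"hand":0.6,"travel":[0,0,-18],"angular":[0,0,0]},{"hand":0.6,"travel":[0,0,-18],"angular":[0,0,0]}]'; python3 look.py w8.png plate_mid plate; python3 - <<'E'
from plan import *
T=ctrl.get_image("top");S=ctrl.get_image("scene")
for c in("top","scene"):
  for t in("plate_mid","cover_bar","cover_hinge"): print(c,t,[(np.round(d["at"],1).tolist(),round(d["confidence"],2)) for d in ctrl.spot_point(c,t)[:2]])
def yel(im,x0,y0,x1,y1):
    h=cv2.cvtColor(im["frame"],cv2.COLOR_RGB2HSV)[y0:y1,x0:x1]; ys,xs=np.where(cv2.inRange(h,(18,120,60),(35,255,255))); return np.array([xs.mean()+x0,ys.mean()+y0]),len(xs)
a=yel(T,360,160,440,240);b=yel(S,215,195,300,260);print(a,b,tri([ray(T,a[0]),ray(S,b[0])]))
r=toolR(np.radians(4.5),0)
print("pre bar",delta([480.5,10.5,220],r)); print("mid", delta([440,-140,260],r))
E
```

```text
clock: 15.45
eef_pos: [444.4, -289.7, 240.0]
tool_rot: [3.139, -0.0, 0.132]
force: [-0.4, 0.4, -1.3]
width: 51.2
clock 15.5 [ 436.02394343 -211.86825359  383.13275445]
plate_mid []
plate [([441.7, -289.8, 8.9], 0.91)]
top plate_mid [([443.0, -289.0, 51.2], 0.64)]
top cover_bar [([476.6, 13.5, 131.7], 0.83), ([299.1, -330.6, -0.5], 0.24)]
top cover_hinge [([719.3, 26.9, 137.1], 0.57), ([298.4, 400.8, -1.8], 0.32)]
scene plate_mid [([443.8, -290.4, 44.7], 0.63), ([595.3, -268.0, 7.0], 0.55)]
scene cover_bar [([480.8, 8.6, 133.5], 0.92), ([594.5, -268.1, 6.8], 0.69)]
scene cover_hinge [([719.8, 26.6, 134.4], 0.91), ([301.3, -336.0, -4.6], 0.59)]
(array([404.1958042 , 217.83916084]), 143) (array([243.25174825, 208.81118881]), 143) (array([ 444.17812153, -289.03447287,   84.42360575]), [3.3, 3.3])
pre bar (array([  7.55, -29.23,   1.89]), array([0.02, 0.06, 3.09]))
mid (array([  1.54, -14.85,  -2.1 ]), array([0.02, 0.06, 3.09]))
```

View pics/w8.png

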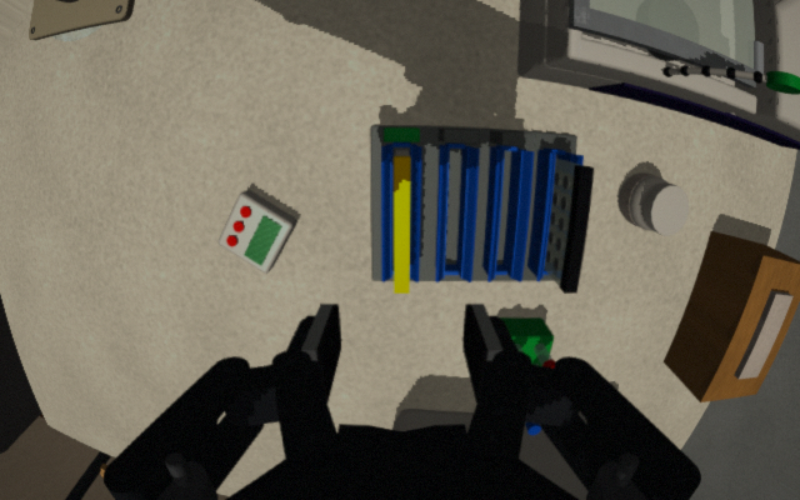

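The plate stands in the green-tag slot: the strip runs from (401,155) to (401,293), with triangulated strip height 84 and position (444,−289), so it's seated and upright. Next I'll move over the bar.

```bash
python3 -m creep '[{"hand":0.5,"travel":[7.5,-29.2,1.9],"angular":[0,0,3.1]},{"hand":0.5,"travel":[7.5,-29.2,1.9],"angular":[0,0,3.1]},{"hand":0.5,"travel":[7.5,-29.2,1.9],"angular":[0,0,3.1]},{"hand":0.5,"travel":[7.5,-29.2,1.9],"angular":[0,0,3.1]},{"hand":0.5,"travel":[7.5,-29.2,1.9],"angular":[0,0,3.1]},{"hand":0.5,"travel":[7.5,-29.2,1.9],"angular":[0,0,3.1]},{"hand":0.5,"travel":[7.5,-29.2,1.9],"angular":[0,0,3.1]},{"hand":0.5,"travel":[7.5,-29.2,1.9],"angular":[0,0,3.1]},{"hand":0.5,"travel":[7.5,-29.2,1.9],"angular":[0,0,3.1]},{"hand":0.5,"travel":[7.5,-29.2,1.9],"angular":[0,0,3.1]},{"hand":0.5,"travel":[7.5,-29.2,1.9],"angular":[0,0,3.1]}]'; python3 - <<'E'
from plan import *
im=ctrl.get_image("wrist"); save(im,"w9.png"); s,p,r=pose(); print(p)
for t in("cover_bar","cover_hinge"): print(t,[(np.round(d["at"],1).tolist(),round(d["confidence"],2)) for d in ctrl.spot_point("wrist",t)[:2]])
h=cv2.cvtColor(im["frame"],cv2.COLOR_RGB2HSV); b=cv2.inRange(h,(100,120,30),(125,255,255))
for row in range(100,300,20):
    xx=np.where(b[row,250:400])[0]+250; print(row,[(int(g[0]),int(g[-1])) for g in np.split(xx,np.where(np.diff(xx)>1)[0]+1) if len(g)])
y=np.radians(4.5); c=np.array([481.1,11.1,134])
for q in(-70,0,70): print(proj(im,c+q*np.array([-np.sin(y),np.cos(y),0]),True))
print(delta([481,11,117],toolR(np.radians(4.5),0)))
E
```

```text
clock: 17.1
eef_pos: [480.0, 8.4, 219.8]
tool_rot: [3.141, 0.001, 0.075]
force: [-0.3, 0.4, 0.5]
width: 42.3
[480.05223002   8.66916429 219.88013472]
cover_bar [([484.9, 6.7, 133.8], 0.64), ([411.7, 65.7, -6.0], 0.25)]
cover_hinge [([724.1, 29.7, 135.1], 0.66)]
100 []
120 [(315, 330)]
140 [(315, 331)]
160 [(315, 331)]
180 [(315, 331)]
200 [(315, 331)]
220 [(315, 331)]
240 [(316, 330)]
260 [(316, 330)]
280 [(320, 326)]
[320.89845284 275.3639191 ]
[320.52985688 198.73741615]
[320.12961826 107.57909093]
(array([ 0.12, -0.18, 10.29]), array([ 0.03,  0.06, -0.11]))
```

View pics/w9.png

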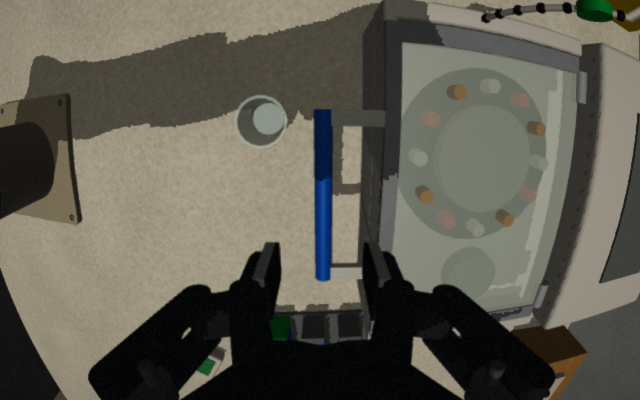

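The bar is vertical in the view at x≈323, rows 109–281, centred between the fingers and clear of both arms. Descending and pinching.

```bash
python3 -m creep '[{"hand":0.5,"travel":[0.1,0,3],"angular":[0,0,0]},{"hand":0.5,"travel":[0.1,0,6],"angular":[0,0,0]},{"hand":0.5,"travel":[0.1,0,9],"angular":[0,0,0]},{"hand":0.5,"travel":[0.1,0,10.2],"angular":[0,0,0]},{"hand":0.5,"travel":[0.1,0,10.2],"angular":[0,0,0]},{"hand":0.5,"travel":[0.1,0,10.2],"angular":[0,0,0]},{"hand":0.2,"travel":[0.1,0,10.2],"angular":[0,0,0]},{"hand":0.2,"travel":[0.1,0,10.2],"angular":[0,0,0]},{"hand":0,"travel":[0.1,0,10.2],"angular":[0,0,0]},{"hand":0,"travel":[0.1,0,10.2],"angular":[0,0,0]},{"hand":0,"travel":[0.1,0,10.2],"angular":[0,0,0]},{"hand":0,"travel":[0.1,0,10.2],"angular":[0,0,0]},{"hand":0,"travel":[0.1,0,10.2],"angular":[0,0,0]},{"hand":0,"travel":[0.1,0,10.2],"angular":[0,0,0]}]'; python3 - <<'E'
from plan import *
s,p,r=pose(); print(p,s["tool_rot"],s["width"],s["force"])
for a in range(5,51,5):
    t=np.radians(a); print(a,np.round(r.inv().apply(24*np.array([np.cos(np.radians(4.5))*(1-np.cos(t)),np.sin(np.radians(4.5))*(1-np.cos(t)),np.sin(t)])),2))
E
```

```text
clock: 18.65
eef_pos: [481.3, 9.1, 119.1]
tool_rot: [3.14, -0.0, 0.076]
force: [-2.0, 0.3, 5.7]
width: 12.3
[481.32632691   9.13465271 119.05201824] [ 3.14028761e+00 -3.75515635e-04  7.64449030e-02] 12.264145686254 [-1.9913149   0.34137524  5.7135926 ]
5 [ 0.09  0.   -2.09]
10 [ 0.37  0.   -4.17]
15 [ 0.82  0.01 -6.21]
20 [ 1.45  0.01 -8.21]
25 [ 2.250e+00  1.000e-02 -1.014e+01]
30 [ 3.22e+00  1.00e-02 -1.20e+01]
35 [ 4.350e+00  1.000e-02 -1.376e+01]
40 [ 5.620e+00  1.000e-02 -1.542e+01]
45 [ 7.040e+00  1.000e-02 -1.697e+01]
50 [ 8.580e+00  1.000e-02 -1.838e+01]
```

```bash
python3 -m creep '[{"hand":0,"travel":[0,0,-1],"angular":[0,0,0]},{"hand":0,"travel":[0.1,0,-2.1],"angular":[0,0,0]},{"hand":0,"travel":[0.2,0,-3.1],"angular":[0,0,0]},{"hand":0,"travel":[0.4,0,-4.2],"angular":[0,0,0]},{"hand":0,"travel":[0.4,0,-4.2],"angular":[0,0,0]},{"hand":0,"travel":[0.4,0,-4.2],"angular":[0,0,0]}]'; python3 - <<'E'
from plan import *
S=ctrl.get_image("scene"); p=pose()[1]
for t in("cover_bar",): print(t,[(np.round(d["at"],1).tolist(),round(d["confidence"],2)) for d in ctrl.spot_point("scene",t)[:2]])
r=R.from_euler('xyz',ctrl.read_state()["tool_rot"]); print(p, p+r.apply([0,0,-15]))
E
```

```text
clock: 19.25
eef_pos: [484.8, 9.4, 161.2]
tool_rot: [3.14, 0.0, 0.076]
force: [-1.8, 0.6, -1.3]
width: 12.0
cover_bar [([486.9, 9.2, 173.6], 0.58)]
[484.73752608   9.38861821 160.93631679] [484.74664992   9.4102013  175.93629849]
```

The bar follows. Continuing along the arc.

```bash
python3 -m creep '[{"hand":0,"travel":[0.2,0,-1],"angular":[0,0,0]},{"hand":0,"travel":[0.5,0,-2],"angular":[0,0,0]},{"hand":0,"travel":[0.8,0,-3],"angular":[0,0,0]},{"hand":0,"travel":[1.1,0,-4],"angular":[0,0,0]},{"hand":0,"travel":[1.5,0,-5],"angular":[0,0,0]},{"hand":0,"travel":[1.9,0,-5.9],"angular":[0,0,0]},{"hand":0,"travel":[2.4,0,-6.9],"angular":[0,0,0]},{"hand":0,"travel":[2.9,0,-7.8],"angular":[0,0,0]},{"hand":0,"travel":[3.4,0,-8.7],"angular":[0,0,0]},{"hand":0,"travel":[4,0,-9.6],"angular":[0,0,0]},{"hand":0,"travel":[4.6,0,-10.4],"angular":[0,0,0]},{"hand":0,"travel":[5.3,0,-11.2],"angular":[0,0,0]},{"hand":0,"travel":[6,0,-12],"angular":[0,0,0]},{"hand":0,"travel":[6.7,0,-12.8],"angular":[0,0,0]},{"hand":0,"travel":[7.5,0,-13.5],"angular":[0,0,0]},{"hand":0,"travel":[8.2,0,-14.2],"angular":[0,0,0]},{"hand":0,"travel":[8.2,0,-14.2],"angular":[0,0,0]},{"hand":0,"travel":[8.2,0,-14.2],"angular":[0,0,0]},{"hand":0,"travel":[8.2,0,-14.2],"angular":[0,0,0]}]'; python3 - <<'E'
from plan import *
p=pose()[1]; print(p)
out=[]
for c in("scene","top","wrist"):
    im=ctrl.get_image(c); save(im,c+"_end.png"); out.append(im)
    for t in("cover_bar","cover_hinge","plate_mid"): print(c,t,[(np.round(d["at"],1).tolist(),round(d["confidence"],2)) for d in ctrl.spot_point(c,t)[:2]])
S,T,W=[o["frame"][:,:,::-1] for o in out]
f=lambda i,x,y,w,h:cv2.resize(i[y:y+h,x:x+w],(400,300),interpolation=cv2.INTER_CUBIC)
cv2.imwrite("pics/end.png",np.vstack([np.hstack([f(S,270,150,160,120),f(S,200,170,120,90)]),np.hstack([f(T,220,100,180,135),f(W,0,0,640,400)])]))
E
```

```text
clock: 21.25
eef_pos: [562.9, 15.5, 305.0]
tool_rot: [3.138, 0.008, 0.077]
force: [-16.0, -1.8, 14.6]
width: 11.8
[562.88990905  15.51385853 304.97756398]
scene cover_bar [([561.7, 18.8, 315.7], 0.6), ([690.6, 360.5, -1.3], 0.16)]
scene cover_hinge [([718.3, 28.8, 134.7], 0.7)]
scene plate_mid [([593.0, -269.6, 7.8], 0.49)]
top cover_bar [([557.6, 16.3, 311.7], 0.97)]
top cover_hinge []
top plate_mid [([442.1, -289.0, 50.2], 0.48)]
wrist cover_bar [([567.2, 15.0, 314.6], 0.89)]
wrist cover_hinge [([722.4, 28.5, 134.4], 0.59)]
wrist plate_mid []
```

View pics/end.png

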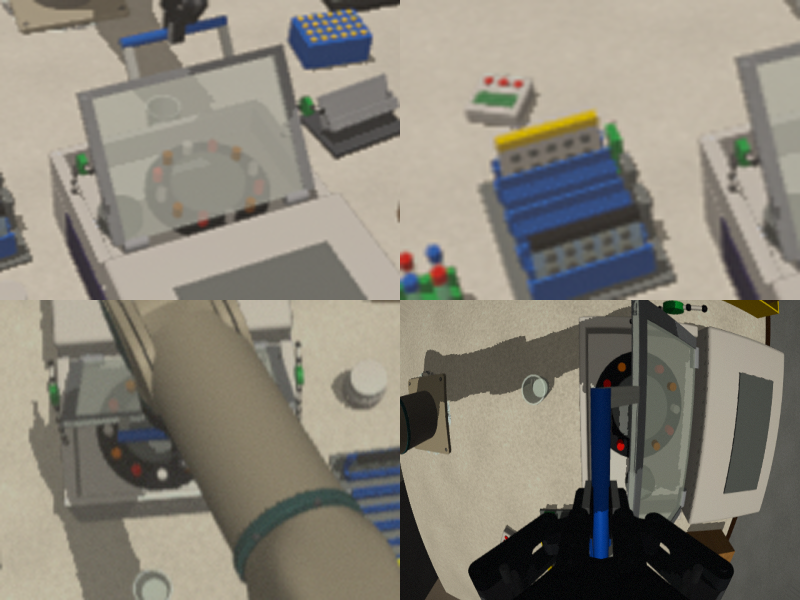

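The cover stands near 50° and the plate still stands upright in its slot, but there's about 20 N of radial strain. I'll relax it by re-commanding the measured pose, then measure the angle.

```bash
python3 -m creep '[{"hand":0,"travel":[-0.1,0,0],"angular":[0,0,0]},{"hand":0,"travel":[-0.1,0,0],"angular":[0,0,0]},{"hand":0,"travel":[-0.1,0,0],"angular":[0,0,0]}]'; python3 - <<'E'
from plan import *
from scipy.optimize import least_squares
S=ctrl.get_image("scene");W=ctrl.get_image("wrist"); s,p,r=pose(); print(p,s["force"])
def blue(im,x0,y0,x1,y1):
    h=cv2.cvtColor(im["frame"],cv2.COLOR_RGB2HSV)[y0:y1,x0:x1]; m=cv2.inRange(h,(100,120,40),(125,255,255))
    n,l,st,ct=cv2.connectedComponentsWithStats(m); return [(st[i]+[x0,y0,0,0,0],ct[i]+[x0,y0]) for i in range(1,n) if st[i,4]>15]
for a in blue(S,310,150,370,180): print("S",a)
for a in blue(W,290,80,345,380): print("W",a)
yw=np.radians(4.5);ex=np.array([np.cos(yw),np.sin(yw),0]);ey=np.array([-np.sin(yw),np.cos(yw),0]);ez=np.array([0,0,1])
H=np.array([481.1,11,134])+240*ex
print("hinge",H)
for a in (46,48,50,52):
    t=np.radians(a); b=H+240*(-np.cos(t)*ex+np.sin(t)*ez)
    print(a,b.round(1),[proj(S,b+q*ey).round(1).tolist() for q in(-70,-35,0,35,70)],[proj(W,b+q*ey,True).round(1).tolist() for q in(0,70)])
    # green-mark / cover side line at 110 mm
    print("   cover side r=110",[proj(S,H+110*(-np.cos(t)*ex+np.sin(t)*ez)+q*ey).round(1).tolist() for q in(-160,160)])
E
```

```text
clock: 22.15
eef_pos: [563.0, 15.5, 305.4]
tool_rot: [3.138, 0.005, 0.076]
force: [1.4, 1.3, -5.2]
width: 11.6
[562.6299999   15.47600479 305.08970728] [ 2.1792688   0.79523485 -4.98915814]
S (array([345, 157,  15,   6,  38]), array([351.81578947, 159.47368421]))
S (array([318, 161,  19,   7,  65]), array([327.64615385, 164.63076923]))
W (array([ 302,  117,   36,  229, 6543]), array([321.0235366, 226.7452239]))
hinge [720.3601601   29.83018297 134.        ]
46 [554.2  16.7 306.6] [[317.3, 167.4], [327.9, 164.9], [338.3, 162.6], [348.5, 160.2], [358.6, 157.9]] [[301.1, 252.8], [297.8, 114.0]]
   cover side r=110 [[299.7, 215.8], [393.5, 191.2]]
48 [560.3  17.2 312.4] [[318.0, 167.0], [328.6, 164.6], [339.1, 162.2], [349.5, 159.9], [359.6, 157.6]] [[312.5, 258.2], [310.8, 114.4]]
   cover side r=110 [[299.9, 215.8], [394.1, 191.2]]
50 [566.6  17.7 317.9] [[318.7, 166.8], [329.5, 164.3], [340.0, 161.9], [350.4, 159.6], [360.6, 157.3]] [[325.2, 263.8], [325.4, 115.0]]
   cover side r=110 [[300.2, 215.8], [394.7, 191.1]]
52 [573.1  18.2 323.1] [[319.5, 166.6], [330.3, 164.2], [340.9, 161.8], [351.4, 159.4], [361.7, 157.1]] [[339.1, 269.3], [341.8, 115.7]]
   cover side r=110 [[300.5, 215.9], [395.2, 191.2]]
```

```bash
python3 - <<'E'
from plan import *
from scipy.optimize import least_squares
S=ctrl.get_image("scene");T=ctrl.get_image("top");W=ctrl.get_image("wrist")
print(pose()[1],ctrl.read_state()["force"])
def comps(im,x0,y0,x1,y1,lo,hi,mn):
    h=cv2.cvtColor(im["frame"],cv2.COLOR_RGB2HSV)[y0:y1,x0:x1]; m=cv2.inRange(h,lo,hi)
    n,l,st,ct=cv2.connectedComponentsWithStats(m); return [(ct[i]+[x0,y0],int(st[i,4]),l==i) for i in range(1,n) if st[i,4]>=mn]
B=((100,110,30),(128,255,255));G=((45,110,30),(85,255,255))
def show(n,L): print(n,[(c.round(1).tolist(),a) for c,a,_ in L])
gs=comps(S,285,185,400,235,*G,5);gt=comps(T,235,125,365,160,*G,5);show("gS",gs);show("gT",gt)
bs=comps(S,310,150,370,180,*B,15);bt=comps(T,255,150,330,185,*B,8);show("bS",bs);show("bT",bt)
yw=np.radians(4.5);ex=np.array([np.cos(yw),np.sin(yw),0]);ey=np.array([-np.sin(yw),np.cos(yw),0])
gs.sort(key=lambda g:g[0][0]);gt.sort(key=lambda g:g[0][0])
if len(gs)>=2 and len(gt)>=2:
    M=[tri([ray(T,gt[0][0]),ray(S,gs[-1][0])]),tri([ray(T,gt[-1][0]),ray(S,gs[0][0])])]; print("marks",M)
    d=M[0][0]-M[1][0]; print("mark yaw",np.degrees(np.arctan2(-d[0],d[1])),np.linalg.norm(d))
pts=[(S,c) for c,a,_ in bs]+[(T,c) for c,a,_ in bt]
def f(v):
    b=np.array([481.1,11.1,0])+v[0]*ex+[0,0,v[1]]; o=[]
    for im,c in pts:
        p0,p1=proj(im,b-60*ey),proj(im,b+60*ey); d=(p1-p0)/np.linalg.norm(p1-p0); o.append(d[0]*(c-p0)[1]-d[1]*(c-p0)[0])
    return o
q=least_squares(f,[85,315]); b=np.array([481.1,11.1,0])+q.x[0]*ex+[0,0,q.x[1]]; print("bar ex-shift,z",q.x,b,q.fun.round(2))
E
```

```text
[562.44950428  15.49572373 304.95590613] [ 3.24310599 -0.18878283 -6.18496828]
gS [([392.4, 192.0], 20), ([302.2, 214.4], 16)]
gT [([354.5, 133.2], 13), ([243.5, 140.5], 8)]
bS [([351.7, 159.5], 46), ([327.5, 164.7], 69)]
bT [([282.3, 160.5], 64)]
marks [(array([641.37293962, 174.97468556, 220.65702509]), [1.3, 1.3]), (array([ 661.70697749, -128.76638763,  221.97479703]), [0.0, 0.0])]
mark yaw 3.82996852825504 304.4237986136827
bar ex-shift,z [ 82.09886785 314.61929147] [562.94578444  17.54140293 314.61929147] [ 0.16 -0.15  0.  ]
```

Bar position by triangulation: 82 mm along and z≈314.6, so the angle is about 48.7°. Raising it about 1.2° along the tangent.

```bash
python3 -m creep '[{"hand":0,"travel":[0.2,0,-0.15],"angular":[0,0,0]},{"hand":0,"travel":[0.4,0,-0.35],"angular":[0,0,0]},{"hand":0,"travel":[0.4,0,-0.35],"angular":[0,0,0]},{"hand":0,"travel":[0.4,0,-0.35],"angular":[0,0,0]},{"hand":0,"travel":[0.4,0,-0.35],"angular":[0,0,0]}]'; python3 - <<'E'
from plan import *
from scipy.optimize import least_squares
S=ctrl.get_image("scene");T=ctrl.get_image("top")
s=ctrl.read_state();print(s["eef_pos"],s["force"],s["width"],s["clock"])
def comps(im,x0,y0,x1,y1,lo,hi,mn):
    h=cv2.cvtColor(im["frame"],cv2.COLOR_RGB2HSV)[y0:y1,x0:x1]; m=cv2.inRange(h,lo,hi)
    n,l,st,ct=cv2.connectedComponentsWithStats(m); return [ct[i]+[x0,y0] for i in range(1,n) if st[i,4]>=mn]
B=((100,110,30),(128,255,255)); pts=[(S,c) for c in comps(S,310,150,370,180,*B,15)]+[(T,c) for c in comps(T,255,150,330,185,*B,20)]
yw=np.radians(4.5);ex=np.array([np.cos(yw),np.sin(yw),0]);ey=np.array([-np.sin(yw),np.cos(yw),0])
def f(v):
    b=np.array([481.1,11.1,0])+v[0]*ex+[0,0,v[1]]; o=[]
    for im,c in pts:
        p0,p1=proj(im,b-60*ey),proj(im,b+60*ey); d=(p1-p0)/np.linalg.norm(p1-p0); o.append(d[0]*(c-p0)[1]-d[1]*(c-p0)[0])
    return o
q=least_squares(f,[85,315]).x; print(q,"angle",np.degrees(np.arctan2(q[1]-134,240-q[0])),np.hypot(q[1]-134,240-q[0]))
print([(np.round(d["at"],1).tolist(),round(d["confidence"],2)) for c in("scene","top") for t in("plate","old_plate") for d in ctrl.spot_point(c,t)[:1]])
E
```

```text
clock: 22.9
eef_pos: [566.4, 15.8, 308.3]
tool_rot: [3.138, 0.007, 0.077]
force: [1.0, 0.7, -6.0]
width: 11.9
[566.35110824  15.77713292 308.35081444] [ 1.00596557  0.11873997 -4.79436507] 11.555282192742876 23.0
[ 85.87318129 317.84953354] angle 50.02584297719398 239.90774733039257
[([444.5, -289.1, 4.6], 0.76), ([594.0, -268.9, 5.1], 0.57), ([446.0, -291.8, 15.3], 0.56), ([594.4, -271.1, 8.8], 0.63)]
```

```bash
python3 -c "
from cell import ctrl
print(ctrl.finish_job())"
```

```text
the job is handed in; nothing more can be done
None
```

The white plate is in the green-tag rack slot and released, and the cover is held open by its bar at about 50°. I handed the job in at about 23 s of the 66 s allowed.

- **Plate:** I drew it out of the dock along its own tilt and stood it on edge in the nearest slot, the one with the green tag, yellow strip up. It met the slot floor with 8.7 N at the expected height. After release the strip triangulated at (444, −289, 84) mm (the two camera rays missed each other by about 6 mm), so it should be fully down. The last scene and top checks still put the plate there. The top check put its lower edge about 7 mm higher than the slot floor; the scene check put it about 3 mm below. I take both as network error.
- **Cover:** I pinched the bar from above and followed the arc. At first it sat at about 48.7° with roughly 20 N of radial strain, so I relaxed the arm and corrected it. The last two-camera measurement gave 50.0° with the bar 239.9 mm from the hinge (240 expected). The force was about 5 N, and the gripper was still holding.
- **Disagreements:**
  - The wrist camera reads about 1.5 mm off across the jaws; I worked around this by aligning plate and slot relative to each other.
  - The bar appears to have slid about 5 mm towards the fingertips during the lift.
  - I got no separate reading of the cover against the green mark, because the scene camera looks nearly along the motion there.
- **Other things:** the old plate was still in its place at the last check, and I saw nothing else disturbed in the pictures. I did not re-measure every other item.

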